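# Surface-probe check of a warming shelf

### The arm

A 6-joint arm with a two-finger parallel gripper is mounted at the origin on the work surface. World frame = base frame: x ahead of the robot, y to its left, z up, the work surface at z = 0. Lengths are in mm, angles in rad, forces in N, time in s.
With the tool pointing down it reaches from about 225 to 725 mm from the base axis. Payload 3.1 kg.
Tool frame: the origin (TCP) lies midway between the tips of the shut fingers; the grasp point (between the pads) lies 19 mm behind it; z points along the fingers, y is the line along which they close (so a half turn about z gives the same grasp; the last joint's range is limited). The gripper opens to 85 mm and grips with 20 to 120 N. Pads are 22 mm wide; open, the fingers measure 114 mm over their backs; the gripper's body (76 mm by 85 mm) begins 54 mm behind the grasp point. The pads swing forward as they close: fully open they stand 13 mm farther back than shut.
Start: joints at [1.129, 0.048, 0.099, 1.622, 0, 1.443], TCP at [162.062, 499.353, 231.312] pointing down, gripper open.
Joint ranges: [-2.91, 2.91], [-0.99, 1.94], [-1.21, 1.42], [-2.12, 2.29], [-1.49, 1.47], [-3.14, 3.14]. Speed limits (rad/s): [2.79, 2.79, 3.14, 3.14, 3.14, 3.14].

### API

Orientations are given as a unit quaternion [x, y, z, w].
In Python, from bench import monitor, read_camera, get_calibration, env gives the robot as it stands.
- The arm moves only by the tool arm_command, never from a script. Its argument "moves" is a list of rows, each an object with "rot": the turn, a rotation vector about the tool's x, y, z in degrees, a list of three; "slide": the shift along the tool's x, y, z in cm, a list of three; "grip": the opening, from 0 (shut) to 1 (fully open). A call has 1 to 20 rows; each row is the pose to reach, as a shift and turn from the pose commanded when the call began, along the tool's axes at that moment; what a row does not reach only later rows make up. A row lasts 1/8 s, in which the tool goes at most 62.5 mm and 10.7 degrees, less where a joint would pass 70% of its speed; a pose out of reach is approached as far as the arm can. A call with a gripper value outside its range is refused whole. The fingers move at their own pace and stop on an object; "grip_force" is the grip in N (left out, the last holds). Time passes only in rows, so rows that repeat a pose let the fingers close. It gives the time, the measured TCP pose, the force, the opening and the grip force at its end, in the units of the state.
- monitor.get_obs(): the state, without advancing time (a new reading comes with each control period).
- read_camera(name): name is "scene" or "top" or "wrist"; returns the picture (480x640x3 uint8, blue, green, red); there is no depth.
- get_calibration(name): a dict with "camera_matrix" (3x3 intrinsics, pixels), "dist_coeffs" ([k1, k2, p1, p2, k3] as OpenCV has them; the pictures are not rectified), "R" (3x3) and "t" (3): a world point X has camera coordinates R X + t. Camera axes: x right, y down, z forward; pixel columns grow to the right and rows downward; lengths in mm; the calibration is good to about 2 mm. A picture is of the moment at which its call begins: read the wrist's pose just before it. get_calibration takes no time and is no camera call; for the wrist camera it gives the pose at the moment of the call.
- env.job_done(): hands the job in; it is judged then, once.
The state is a dict: "clock": time; "qpos": joint angles; "joint_velocities": joint speeds; "joint_torque": joint torques, N m; "position": TCP position; "eef_rot": TCP orientation; "ft_force": force on the tool from outside, world axes, zero at the start; "moment": the same for the moment, N m; "gripper_width": opening from 0.0 (shut) to 1.0 (fully open); "grasp_force": force on a finger pad.
Only numpy, scipy, OpenCV 4.12 (cv2) and the standard library are available. Lean on these libraries where they do the work, as an engineer would, in place of code of your own. Each camera call takes 0.05 s, during which the arm holds its last target. There are 200 camera calls.

### The job

First put the round steel reference block, which stands on the ring mark of the sloping warming shelf, back down into the round pocket of its holder and let go of it. Then lift the surface probe out of its holster and hold it square to the sloping shelf with its foot on the dot in the middle of the ring, pressing lightly so that the sprung foot is pushed about half-way in (about 3 N). The program finishes while still holding the probe pressed there; never push hard on the shelf, and leave the square block, the cup, the jar and the napkin box where they are.

Things in the scene. Friction and masses are not known exactly. Their poses are not given: they have to be found in the camera images.
- shelf: Fixed aluminium shelf plate, 240 deep x 260 wide x 12 mm, on legs. Origin: centre of its flat upper face, 65 mm above the counter. z: normal out of the face; x: up the slope, away from the robot; y: to the left. Slopes 15 degrees, low edge towards the robot (lip 6 mm above the face). Three fixed donuts, 80 mm across, 30 mm tall, in a row on the upper half at x = +73 mm.
- mark: Mark on the shelf's face: a flat dark ring 64 mm across (4 mm wide) with a dark dot 10 mm across in its middle. Origin: centre of the dot, on the face; axes parallel to the shelf's, so z is the normal of the sloping face. It lies on the front half, 50 mm down the slope from the shelf's middle.
- round_block: Loose steel reference block, about 0.2 kg: a round base 44 mm across and 16 mm tall, above it a narrow neck (16 mm across) and a round upright knob 22 mm across from 20 to 48 mm above the underside. Origin: centre of its underside; z runs up through the knob. At the start it stands on the ring mark, tilted with the shelf.
- round_slot: Fixed grey plastic holder of the round block, 84 x 84 x 24 mm, standing level on the counter, with one round pocket 48 mm across and 12 mm deep in the middle of its top (empty at the start). Origin: centre of its underside, z up; the pocket floor is 12 mm above the origin, the mouth 24 mm.
- square_slot: Fixed grey holder of the same size with a square pocket, 44 mm; the square block stands in it from the start. Origin: centre of its underside, z up.
- square_block: Loose steel block with a square base 40 x 40 x 16 mm and the same knob as the round block, 48 mm tall. Origin: centre of its underside. Already home; leave it.
- holster: Fixed grey block 84 x 84 x 76 mm with an upright through hole 25 mm across, in which the probe hangs by its collar. Origin: centre of its underside, z up.
- probe: Loose probe, 0.13 kg, 192 mm long, upright in the holster. Origin: underside of its foot when fully out; z up along the handle. Foot 16 mm across, steel stem 14 mm across, collar 38 mm across from 70 to 78 mm (rests on the holster's top), black handle 26 x 26 mm square from 78 to 190 mm, flats facing x and y. Grip it at about 162 mm; lift at least 75 mm to clear the hole.
- foot_tip (a point): Centre of the underside of the probe's sprung foot, the point that touches the shelf; it moves with the foot.
- foot (a joint): Travel of the sprung foot into the probe along its axis: 0 is fully out, 0.008 m is fully in (then it is rigid). The spring needs 1 N to start moving and 0.5 N more for each mm (3 N at 4 mm, 5 N at 8 mm).
- cup: Loose paper cup 80 mm across, 95 mm tall, open top. Origin: centre of its underside. Leave it.
- jar: Loose lidded jar, 64 mm across, 100 mm tall. Origin: centre of its underside. Leave it.
- napkins: Loose black napkin box, white napkins on top, 90 x 130 x 80 mm. Origin: centre of its underside. Leave it.

How it is judged:
By the outcome, as a careful person would: the job done as asked, in the order asked, and still so for the second after the job is handed in, while the arm keeps its last pose, push and grip.
It also fails if it takes over 67 s, if anything falls off the work surface, if the arm or the gripper's body presses on something with over 40 N, if the wrist force passes 120 N, or if a joint passes its speed limit or range.

## Working session

There is one attempt and no reset: what is moved stays moved. The work goes in short steps, Python scripts to look and compute and a tool call to move; the robot and the scene stay as the last step left them, time stands still between calls to the robot, and variables do not carry over. Pictures are saved under pics/ and viewed, at most 10 in all, crops included, and the job is handed in when it is done.

Besides the shell and the picture viewer there is one more tool, called after "Call:" as a command line: name --argument value ..., lists and objects as JSON in quotes. arm_command: Moves the arm, as the interface text tells. Its arguments: {"type":"object","properties":{"moves":{"type":"array"},"grip_force":{"type":"number"}},"required":["moves"]}

```bash
mkdir -p pics; ls; python3 - <<'E'
from bench import monitor, read_camera, get_calibration, env
import cv2
for n in("scene","top"):
    cv2.imwrite(f"pics/{n}0.png",read_camera(n))
    c=get_calibration(n);print(n,c)
o=monitor.get_obs();print(o)
E
```

```text
pics
scene {'camera_matrix': array([[459.76738637,   0.        , 321.29642815],
       [  0.        , 459.76738637, 238.35333441],
       [  0.        ,   0.        ,   1.        ]]), 'dist_coeffs': array([-0.01465507,  0.        ,  0.        ,  0.        ,  0.        ]), 'R': array([[ 0.48334431,  0.87539484,  0.00788382],
       [ 0.67725592, -0.36820634, -0.63698391],
       [-0.55470956,  0.31322191, -0.77083678]]), 't': array([-278.01303949, -370.8519286 , 1223.42902216])}
top {'camera_matrix': array([[494.76184205,   0.        , 318.76407694],
       [  0.        , 494.76184205, 241.53702273],
       [  0.        ,   0.        ,   1.        ]]), 'dist_coeffs': array([-0.08319102,  0.        ,  0.        ,  0.        ,  0.        ]), 'R': array([[ 0.01695274, -0.9989266 ,  0.0431075 ],
       [-0.99428275, -0.02138848, -0.10461522],
       [ 0.10542493, -0.04108753, -0.99357808]]), 't': array([-54.43961495, 622.54879237, 901.05365393])}
{'clock': 0.1, 'qpos': array([1.12923243e+00, 4.86684071e-02, 9.77200916e-02, 1.62200255e+00,
       3.02621998e-05, 1.44300009e+00]), 'joint_velocities': array([ 0.00038441, -0.00146514,  0.00479873,  0.00056462, -0.00055821,
       -0.00097802]), 'joint_torque': array([ 3.41194384e-03, -3.39849722e+01,  3.20936322e+01,  1.57835707e-02,
       -6.74341777e-05, -1.93673804e-05]), 'position': array([161.79654011, 498.85418557, 230.22127165]), 'eef_rot': array([ 1.56240998e-01,  9.87718376e-01, -1.02966232e-03, -3.17073908e-04]), 'ft_force': array([-0.10018002,  0.40640292, -0.34228192]), 'moment': array([ 0.04894561, -0.04547909,  0.01210432]), 'grasp_force': 0.0, 'gripper_width': 1.0036952367434004}
```

View pics/scene0.png

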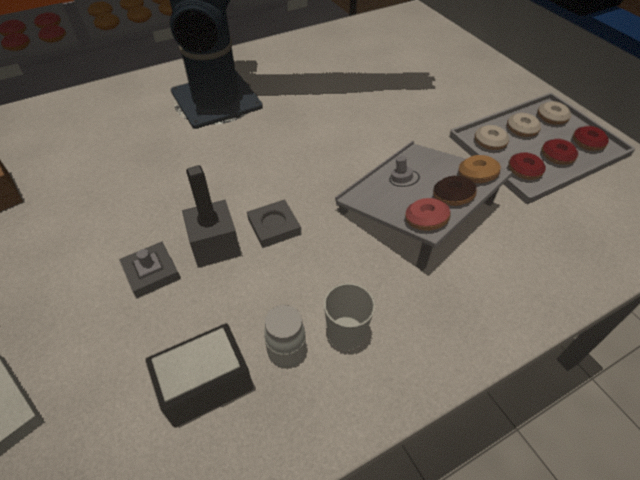

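View pics/top0.png

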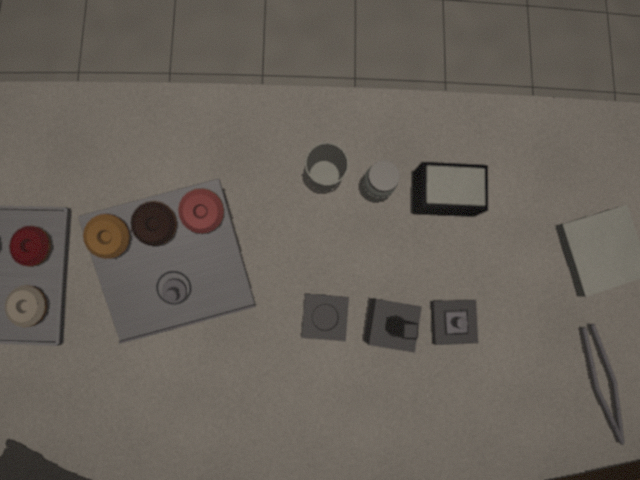

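The scene view shows the round block on the ring at about (403,178), the round slot at (274,222), the holster at (210,232) with the probe top at (195,170), and the square block at (148,262). In the top view the ring is at (173,288), the round slot at (325,317) and the holster at (395,324). The shelf corners in the top view are near (80,215), (219,180), (254,304) and (121,341).

```bash
python3 - <<'E'
import cv2,numpy as np
T=cv2.imread("pics/top0.png");S=cv2.imread("pics/scene0.png")
out=[]
for im,(u,v) in [(T,(173,288)),(T,(325,317)),(T,(395,322)),(S,(404,172)),(S,(274,222)),(S,(208,225))]:
    c=im[v-37:v+38,u-33:u+33]
    c=(255*(c/c.max())**.6).astype('uint8')
    c=cv2.resize(c,None,fx=4,fy=4,interpolation=cv2.INTER_CUBIC)
    for k in range(-30,31,10):
        x=(k+33)*4+2
        cv2.line(c,(x,0),(x,6 if k else 14),(0,255,255),1)
        y=(k+37)*4+2
        cv2.line(c,(0,y),(6 if k else 14,y),(0,255,255),1)
    out.append(c)
cv2.imwrite("pics/c1.png",np.vstack([np.hstack(out[:3]),np.hstack(out[3:])]))
E
```

```text
(no output)
```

View pics/c1.png

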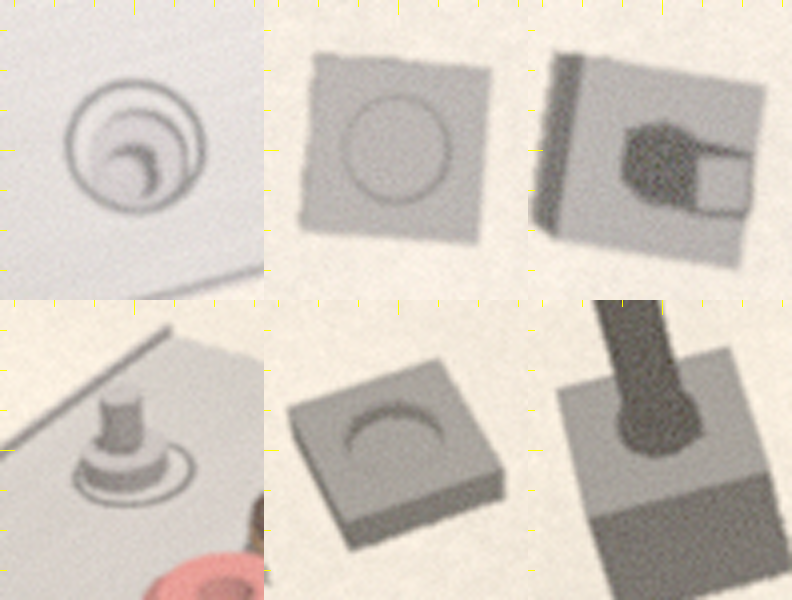

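The crops put the top-view ring centre at (173.6,287.1), the pocket centre at (324.9,316.9) and the handle top at (410.4,330.4). The corners of both holders are readable in both views.

```bash
cat > h.py <<'E'
import numpy as np,cv2
from scipy.spatial.transform import Rotation as R
from scipy.optimize import least_squares
from bench import monitor, read_camera, get_calibration, env
def proj(c,P):
    return cv2.projectPoints(np.atleast_2d(np.asarray(P,float)),cv2.Rodrigues(c["R"])[0],c["t"],c["camera_matrix"],c["dist_coeffs"])[0][:,0]
def ray_plane(c,uv,z):   # world point on plane z
    n=cv2.undistortPoints(np.array([[uv]],float),c["camera_matrix"],c["dist_coeffs"])[0,0]
    d=c["R"].T@np.array([n[0],n[1],1]);o=-c["R"].T@c["t"]
    return o+d*(z-o[2])/d[2]
E
python3 - <<'E'
from h import *
T=get_calibration("top");S=get_calibration("scene")
sq=np.array([[-1,-1],[1,-1],[1,1],[-1,1]])*42.
def pose(p,z,L,tilt=0):
    M=R.from_euler('z',p[2]).as_matrix()@R.from_euler('y',-tilt,degrees=True).as_matrix()
    return np.c_[L,np.zeros(len(L))]@M.T+[p[0],p[1],z]
# up in top image = +x, left = +y
def order(ps): return np.array(ps)
def fit(name,z,top,sc,L,guess,tilt=0):
    # match by nearest at the guess
    obs=[(T,np.array(top)),(S,np.array(sc))]
    def res(p):
        P=pose(p,z,L,tilt);r=[]
        for c,o in obs:
            if len(o)==0: continue
            q=proj(c,P); 
            for a in q[:len(L)]:
                pass
            d=((q[:,None]-o[None])**2).sum(-1); i=d.argmin(0); r.append((q[i]-o).ravel())
        return np.concatenate(r)
    s=least_squares(res,guess);print(name,s.x.round(3),np.degrees(s.x[2]).round(1),'res',s.fun.round(1))
    return s.x
slt=[(304.1,292.6),(348.4,296.6),(345.1,340.6),(300.6,337.1)]
sls=[(284.1,199.1),(246.6,211.6),(261.6,240.4),(300.9,227.1)]
c=ray_plane(T,(324.9,316.9),24);print('pocket top',c)
fit('slot',24,slt,sls,sq,[c[0],c[1],-.05])
hot=[(421.4,306.1),(414.6,352.1),(375.9,298.4),(369.1,344.1)]
hos=[(224.6,199.4),(181.6,210.1),(190.1,242.1),(234.6,230.6)]
c=ray_plane(T,np.mean(hot,0),76)
fit('holster',76,hot,hos,sq,[c[0],c[1],-.1])
print('handle top by top', ray_plane(T,(410.4,330.4),76+114-2),)
zm=65-50*np.sin(np.radians(15))
print('mark z',zm,ray_plane(T,(173.6,287.1),zm),ray_plane(S,(404.1,177.9),zm))
c=ray_plane(T,(166,262),65)
fit('shelf',65,[(80,215),(219,180),(254,304),(121,341)],[],np.array([[120,130],[120,-130],[-120,-130],[-120,130.]]),[c[0],c[1],.2],15)
print('TCP rot',R.from_quat(monitor.get_obs()["eef_rot"]).as_matrix().round(3))
W=get_calibration("wrist");o=monitor.get_obs();M=R.from_quat(o["eef_rot"]).as_matrix()
print('cam in tool',(M.T@(-W["R"].T@W["t"]-o["position"])).round(1),(W["R"]@M).round(3),W["camera_matrix"][0,0])
E
```

```text
pocket top [482.01879448 -56.85519304  24.        ]
slot [ 4.82072e+02 -5.71560e+01 -6.10000e-02] -3.5 res [ 0.5  0.2  0.4 -0.3  0.5  0.4  0.4  0.5  1.1 -0.   0.3  0.   0.   0.3
  0.7 -0.4]
holster [ 4.70952e+02 -1.81202e+02 -1.50000e-01] -8.6 res [ 0.5 -0.2  0.4  0.3  0.5 -0.1 -0.1  0.9  1.  -0.2  0.   0.  -0.6  0.7
  1.3 -0.1]
handle top by top [ 470.15259891 -182.22184199  188.        ]
mark z 52.059047744873965 [532.18685064 222.16236013  52.05904774] [530.72141635 221.36942965  52.05904774]
shelf [5.78254e+02 2.30163e+02 2.80000e-01] 16.1 res [-1.6  0.7  1.3 -1.3  1.5  0.7 -1.3 -0.2]
TCP rot [[-0.951  0.309 -0.001]
 [ 0.309  0.951 -0.002]
 [ 0.    -0.002 -1.   ]]
cam in tool [  82.8    0.5 -143.6] [[ 0.     1.     0.   ]
 [-0.945  0.    -0.326]
 [-0.326 -0.     0.945]] 428.2368910818394
```

```bash
cat >> h.py <<'E'
YAW=np.radians(16.1)
def shelf_R(yaw=YAW): return R.from_euler('z',yaw)*R.from_euler('y',-15,degrees=True)
FLIP=R.from_matrix([[-1,0,0],[0,1,0],[0,0,-1]])
def level(yaw): return R.from_euler('z',yaw)*FLIP
def cam_in_tool(): pass
def plan(p,rot,label=''):
    o=monitor.get_obs();r0=R.from_quat(o["eef_rot"])
    print(label,'slide',(r0.inv().apply(np.asarray(p)-o["position"])/10).round(2),'rot',(r0.inv()*rot).as_rotvec(degrees=True).round(2))
E
python3 - <<'E'
from h import *
rs=shelf_R();n=rs.as_matrix()[:,2];m=np.array([531.5,221.8,52.1])
plan(m+100*n,rs*FLIP,'above')
E
```

```text
above slide [-41.58 -16.37   8.18] rot [ -4.57 -14.61 -33.87]
```

Call:
arm_command --moves '[{"slide": [-41.6, -16.4, 8.2], "rot": [-4.6, -14.6, -33.9], "grip": 1}, {"slide": [-41.6, -16.4, 8.2], "rot": [-4.6, -14.6, -33.9], "grip": 1}, {"slide": [-41.6, -16.4, 8.2], "rot": [-4.6, -14.6, -33.9], "grip": 1}, {"slide": [-41.6, -16.4, 8.2], "rot": [-4.6, -14.6, -33.9], "grip": 1}, {"slide": [-41.6, -16.4, 8.2], "rot": [-4.6, -14.6, -33.9], "grip": 1}, {"slide": [-41.6, -16.4, 8.2], "rot": [-4.6, -14.6, -33.9], "grip": 1}, {"slide": [-41.6, -16.4, 8.2], "rot": [-4.6, -14.6, -33.9], "grip": 1}, {"slide": [-41.6, -16.4, 8.2], "rot": [-4.6, -14.6, -33.9], "grip": 1}, {"slide": [-41.6, -16.4, 8.2], "rot": [-4.6, -14.6, -33.9], "grip": 1}, {"slide": [-41.6, -16.4, 8.2], "rot": [-4.6, -14.6, -33.9], "grip": 1}, {"slide": [-41.6, -16.4, 8.2], "rot": [-4.6, -14.6, -33.9], "grip": 1}, {"slide": [-41.6, -16.4, 8.2], "rot": [-4.6, -14.6, -33.9], "grip": 1}, {"slide": [-41.6, -16.4, 8.2], "rot": [-4.6, -14.6, -33.9], "grip": 1}, {"slide": [-41.6, -16.4, 8.2], "rot": [-4.6, -14.6, -33.9], "grip": 1}]'

```text
clock: 1.85
position: [507.0, 215.2, 149.5]
eef_rot: [-0.139, 0.982, 0.019, 0.13]
ft_force: [-0.6, -0.0, -0.2]
gripper_width: 1.0
grasp_force: 0.0
```

```bash
python3 - <<'E'
from h import *
rs=shelf_R();n=rs.as_matrix()[:,2];m=np.array([531.5,221.8,52.1])
o=monitor.get_obs();W=get_calibration("wrist");im=read_camera("wrist");np.savez("w1.npz",**W)
print(o["position"],o["clock"]);plan(m+100*n,rs*FLIP)
v=im.copy()
for h in(0,48):
    for q in proj(W,[m+h*n]): print('pred',h,q)
ring=[m+rs.apply([32*np.cos(a),32*np.sin(a),0]) for a in np.linspace(0,6.28,60)]
for q in proj(W,ring): cv2.circle(v,tuple(int(x) for x in q),1,(0,255,0),-1)
cv2.imwrite("pics/w1.png",v)
E
```

```text
[507.01358087 215.22891791 149.48142082] 1.85
 slide [ 0.07 -0.04  0.06] rot [0.12 0.09 0.02]
pred 0 [313.71484476 233.37238647]
pred 48 [313.77856796 264.37810791]
```

View pics/w1.png

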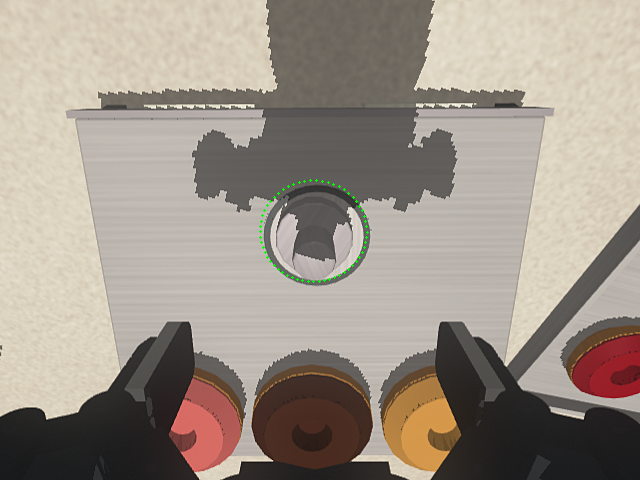

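The wrist view shows the ring slightly below right of my green prediction, about (316,235) against (314.5,232). The knob top is near (314,265) and the front edge of the shelf is level, so the yaw is good. I'll fit the ring edge.

```bash
cat >> h.py <<'E'
def ring_fit(im,W,m,rs,r=32,lo=27,hi=38,iters=4,bright=1):
    g=cv2.GaussianBlur(cv2.cvtColor(im,cv2.COLOR_BGR2GRAY),(0,0),1).astype(np.float32)
    off=np.zeros(2);rad=np.arange(lo,hi,.2)
    for _ in range(iters):
        pts=[]
        for a in np.linspace(0,2*np.pi,120,endpoint=False):
            P=m+rs.apply(np.c_[off[0]+rad*np.cos(a),off[1]+rad*np.sin(a),0*rad])
            q=proj(W,P).astype(np.float32)
            s=cv2.remap(g,q[:,:1],q[:,1:],cv2.INTER_LINEAR)[:,0]
            d=bright*np.gradient(s);i=d.argmax()
            if d[i]>3 and 0<i<len(d)-1: pts.append([a,rad[i]])
        pts=np.array(pts);a,rr=pts.T
        f=least_squares(lambda p:p[0]+p[1]*np.cos(a)+p[2]*np.sin(a)-rr,[r,0,0],loss='soft_l1',f_scale=.4)
        off=off+f.x[1:]
    return off,f.x[0],len(a),np.median(abs(f.fun))
E
python3 - <<'E'
from h import *
rs=shelf_R();m=np.array([531.5,221.8,52.1])
im=cv2.imread("pics/w1.png")
W=dict(np.load("w1.npz"))
im=read_camera("wrist")
print(ring_fit(im,W,m,rs))
for z in(-6,-3,3): print(z,ring_fit(im,W,m+[0,0,z],rs))
# front face edge: gradient rows at columns
g=cv2.GaussianBlur(cv2.cvtColor(im,cv2.COLOR_BGR2GRAY),(0,0),1).astype(int)
for v in(300,):
  for sl in(slice(90,160),slice(480,560)):
    d=np.gradient(g[v,sl].astype(float));print(v,sl.start+abs(d).argmax())
for h in (-120,120):
  for y in(130,-130): print('corner',h,y,proj(W,[m+rs.apply([h+50,y,0])]))
E
```

```text
(array([2.27673063, 1.7401179 ]), np.float64(32.02004151957956), 118, np.float64(0.05818118628245372))
-6 (array([5.86214126, 1.8172294 ]), np.float64(32.7606054979636), 117, np.float64(0.14075654354643063))
-3 (array([4.07937714, 1.78112755]), np.float64(32.39353009459647), 118, np.float64(0.02186591082141831))
3 (array([0.52132776, 1.73123623]), np.float64(31.641486116789597), 119, np.float64(0.058275411982574354))
300 107
300 515
corner -120 130 [[551.02749513 112.35324084]]
corner -120 -130 [[ 75.85111264 111.92162397]]
corner 120 130 [[491.34751747 453.66248988]]
corner 120 -130 [[135.51938029 454.04877159]]
```

```bash
python3 - <<'E'
from h import *
rs=shelf_R();n=rs.as_matrix()[:,2];m=np.array([532.6,223.4,52.4])
plan(m+20*n,rs*FLIP)
E
```

```text
slide [-0.07  0.08  8.06] rot [0.12 0.09 0.01]
```

Call:
arm_command --moves '[{"slide": [-0.1, 0.1, 4], "rot": [0.1, 0.1, 0], "grip": 1}, {"slide": [-0.1, 0.1, 7], "rot": [0.1, 0.1, 0], "grip": 0.7}, {"slide": [-0.1, 0.1, 8.0], "rot": [0.1, 0.1, 0], "grip": 0.5}, {"slide": [-0.1, 0.1, 8.0], "rot": [0.1, 0.1, 0], "grip": 0.5}, {"slide": [-0.1, 0.1, 8.0], "rot": [0.1, 0.1, 0], "grip": 0.4}, {"slide": [-0.1, 0.1, 8.0], "rot": [0.1, 0.1, 0], "grip": 0.2}, {"slide": [-0.1, 0.1, 8.0], "rot": [0.1, 0.1, 0], "grip": 0}, {"slide": [-0.1, 0.1, 8.0], "rot": [0.1, 0.1, 0], "grip": 0}, {"slide": [-0.1, 0.1, 8.0], "rot": [0.1, 0.1, 0], "grip": 0}, {"slide": [-0.1, 0.1, 8.0], "rot": [0.1, 0.1, 0], "grip": 0}, {"slide": [-0.1, 0.1, 8.0], "rot": [0.1, 0.1, 0], "grip": 0}]' --grip_force 40

```text
clock: 3.32
position: [528.9, 222.2, 74.5]
eef_rot: [-0.139, 0.981, 0.018, 0.131]
ft_force: [-2.1, -3.2, 6.3]
gripper_width: 0.236
grasp_force: 39.3
```

Call:
arm_command --moves '[{"slide": [0, 0, -1], "rot": [0, 0, 0], "grip": 0}, {"slide": [0, 0, -5], "rot": [0, 0, 0], "grip": 0}, {"slide": [0, 0, -10], "rot": [0, 0, 0], "grip": 0}, {"slide": [0, 0, -10], "rot": [0, 0, 0], "grip": 0}, {"slide": [0, 0, -10], "rot": [0, 0, 0], "grip": 0}]' --grip_force 60

```text
clock: 3.95
position: [502.2, 214.9, 168.1]
eef_rot: [-0.139, 0.982, 0.018, 0.128]
ft_force: [-0.8, -0.6, -4.3]
gripper_width: 0.234
grasp_force: 59.0
```

```bash
python3 - <<'E'
from h import *
o=monitor.get_obs();print(o["position"],o["ft_force"],o["gripper_width"])
s=np.array([482.0,-57.1,12])
plan(s+[0,0,100],level(-.061),'above slot')
E
```

```text
[502.20837587 214.85621305 168.08424025] [-0.82710571 -0.61832867 -4.2984309 ] 0.23435725837071508
above slot slide [ 10.61 -25.57   2.97] rot [ 2.58 14.74 19.5 ]
```

Call:
arm_command --moves '[{"slide": [10.6, -25.6, 3.0], "rot": [2.6, 14.7, 19.5], "grip": 0}, {"slide": [10.6, -25.6, 3.0], "rot": [2.6, 14.7, 19.5], "grip": 0}, {"slide": [10.6, -25.6, 3.0], "rot": [2.6, 14.7, 19.5], "grip": 0}, {"slide": [10.6, -25.6, 3.0], "rot": [2.6, 14.7, 19.5], "grip": 0}, {"slide": [10.6, -25.6, 3.0], "rot": [2.6, 14.7, 19.5], "grip": 0}, {"slide": [10.6, -25.6, 3.0], "rot": [2.6, 14.7, 19.5], "grip": 0}, {"slide": [10.6, -25.6, 3.0], "rot": [2.6, 14.7, 19.5], "grip": 0}, {"slide": [10.6, -25.6, 3.0], "rot": [2.6, 14.7, 19.5], "grip": 0}, {"slide": [10.6, -25.6, 3.0], "rot": [2.6, 14.7, 19.5], "grip": 0}, {"slide": [10.6, -25.6, 3.0], "rot": [2.6, 14.7, 19.5], "grip": 0}, {"slide": [10.6, -25.6, 3.0], "rot": [2.6, 14.7, 19.5], "grip": 0}]'

```text
clock: 5.32
position: [483.1, -57.0, 112.7]
eef_rot: [0.03, 1.0, -0.0, 0.001]
ft_force: [0.0, -0.6, -2.4]
gripper_width: 0.235
grasp_force: 59.4
```

```bash
python3 - <<'E'
from h import *
o=monitor.get_obs();W=get_calibration("wrist");im=read_camera("wrist");np.savez("w2.npz",**W)
p=o["position"];r=R.from_quat(o["eef_rot"]);print(p,o["ft_force"])
s=np.array([482.0,-57.1,12]);plan(s+[0,0,100],level(-.061))
v=im.copy()
A=np.linspace(0,6.28,90)
def draw(f,col):
    for q in proj(W,f): cv2.circle(v,tuple(int(round(x)) for x in q),1,col,-1)
draw([s+[24*np.cos(a),24*np.sin(a),12] for a in A],(0,255,0))
# block in hand: underside 22.4 mm ahead of TCP
for rad,h,c in((22,0,(0,0,255)),(22,16,(255,0,0))):
    draw([p+r.apply([rad*np.cos(a),rad*np.sin(a),22.4-h]) for a in A],c)
cv2.imwrite("pics/w2.png",v);cv2.imwrite("raw2.png",im)
E
```

```text
[483.14374806 -56.96986419 112.66057697] [ 0.00325038 -0.60135468 -2.44552285]
 slide [ 0.11 -0.01  0.06] rot [0.   0.15 0.01]
```

View pics/w2.png

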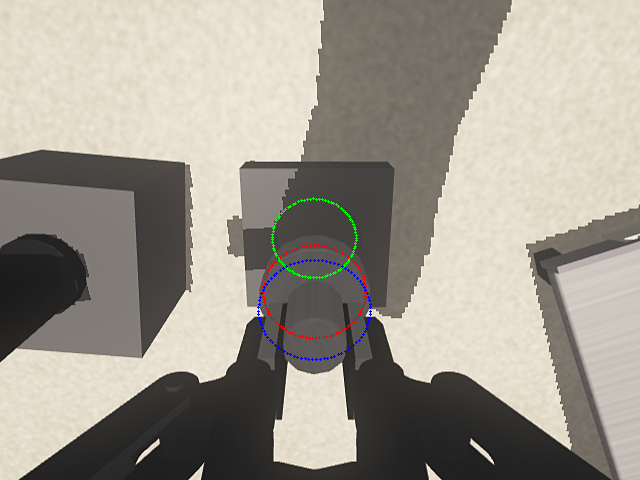

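The block's base reaches down to about row 374, against 360 predicted, so it may be tilted in the pads or sit differently. I'll enlarge the crop.

```bash
python3 - <<'E'
import cv2,numpy as np
im=cv2.imread("raw2.png")[150:390,220:420]
c=(255*np.clip(im/140.,0,1)**.6).astype('uint8')
c=cv2.resize(c,None,fx=2.5,fy=2.5,interpolation=cv2.INTER_CUBIC)
for k in range(0,240,20):
    cv2.line(c,(0,int(k*2.5)),(8,int(k*2.5)),(0,0,255),1)
for k in range(0,200,20):
    cv2.line(c,(int(k*2.5),0),(int(k*2.5),8),(0,0,255),1)
cv2.imwrite("pics/w2c.png",c)
E
```

```text
(no output)
```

View pics/w2c.png

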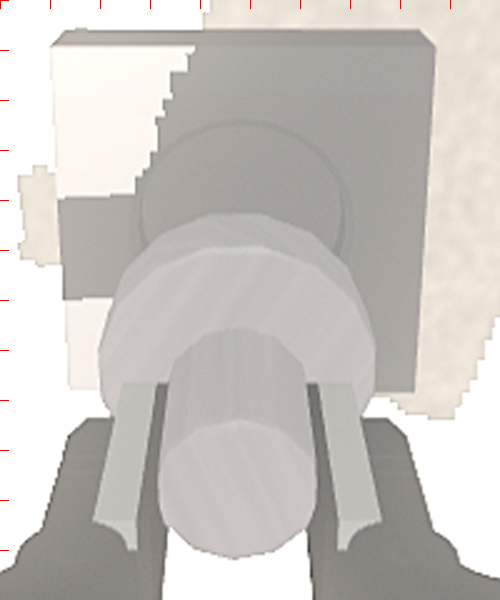

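The crop shows the knob top centred at about (315,345), base-rim extents 259.6 to 370.4, base far edges at rows 248.4 (top) and 234.8 (bottom), and the pocket rim at columns 275 to 360. I'll fit the in-hand pose and the holder pose.

```bash
cat > fit2.py <<'E'
from h import *
W=dict(np.load("w2.npz"));p=np.array([483.14,-56.97,112.66])
r=level(-.061)*R.from_euler('y',0)
A=np.linspace(0,2*np.pi,180)
# in-hand: params x,y,z(underside in tool, ahead of TCP), tilt about tool y
def circ(q,rad,h):
    t=R.from_euler('y',q[3])
    L=np.c_[rad*np.cos(A),rad*np.sin(A),-h+0*A]
    return proj(W,p+r.apply(t.apply(L)+[q[0],q[1],q[2]]))
def res(q):
    k=circ(q,11,48);b=circ(q,22,16);u=circ(q,22,0)
    return [k[:,0].min()-284,k[:,0].max()-346.4,k[:,1].min()-318,k[:,1].max()-372.8,
            b[:,0].min()-259.6,b[:,0].max()-370.4,b[:,1].min()-248.4,u[:,1].min()-234.8]
s=least_squares(res,[0,0,22,0]);print('hand',s.x[:3].round(2),np.degrees(s.x[3]).round(2),s.fun.round(1))
obs=np.array([(240,168),(394.8,168),(385.6,306.8),(247.2,306)])
L=np.array([[-42,-42],[-42,42],[42,42],[42,-42.]])
def res2(q):
    P=np.c_[L@R.from_euler('z',q[2]).as_matrix()[:2,:2].T+q[:2],np.full(4,24.)]
    return (proj(W,P)-obs).ravel()
s2=least_squares(res2,[482,-57,-.06]);print('slot',s2.x,s2.fun.round(1))
E
python3 fit2.py
```

```text
hand [ 2.82  0.4  28.6 ] 1.97 [-1.6  1.5 -0.2  0.1  1.2 -1.1  0.6 -0.5]
slot [ 4.83230650e+02 -5.54192750e+01 -6.39646244e-02] [ 0.  -0.1 -0.2  0.5  0.  -0.5  0.2 -0.1]
```

```bash
cat >> fit2.py <<'E'
for z in(20,22.4,25):
    s=least_squares(lambda q:res([q[0],q[1],z,q[2]]),[0,0,0]);print(z,s.x[:2].round(2),np.degrees(s.x[2]).round(2),s.fun.round(1))
    s=least_squares(lambda q:res([q[0],q[1],z,0]),[0,0]);print('  notilt',s.x.round(2),s.fun.round(1))
# what if the wrist camera is offset: fit camera-common error from underside at z=22.4 with free rows
E
python3 fit2.py
```

```text
hand [ 2.82  0.4  28.6 ] 1.97 [-1.6  1.5 -0.2  0.1  1.2 -1.1  0.6 -0.5]
slot [ 4.83230650e+02 -5.54192750e+01 -6.39646244e-02] [ 0.  -0.1 -0.2  0.5  0.  -0.5  0.2 -0.1]
20 [5.27 0.38] -1.42 [-4.   3.9 -2.3  4.4 -1.8  1.9 -1.1 -0.4]
  notilt [6.11 0.38] [-3.9  3.9 -0.8  4.8 -1.9  2.  -1.7 -2. ]
22.4 [4.6  0.38] -0.45 [-3.3  3.2 -1.6  3.1 -1.   1.  -0.6 -0.5]
  notilt [4.87 0.38] [-3.3  3.2 -1.1  3.3 -1.   1.1 -0.8 -1. ]
25 [3.86 0.39] 0.58 [-2.5  2.5 -1.   1.8 -0.   0.1 -0.1 -0.5]
  notilt [3.52 0.39] [-2.5  2.5 -1.5  1.7 -0.   0.1  0.1  0.1]
```

Call:
arm_command --moves '[{"slide": [-0.41, 0.12, 2.5], "rot": [0, 0.1, 0], "grip": 0}, {"slide": [-0.41, 0.12, 5.4], "rot": [0, 0.1, 0], "grip": 0}, {"slide": [-0.41, 0.12, 5.4], "rot": [0, 0.1, 0], "grip": 0}, {"slide": [-0.41, 0.12, 5.4], "rot": [0, 0.1, 0], "grip": 0}]'

```text
clock: 5.88
position: [487.7, -56.5, 59.4]
eef_rot: [0.031, 1.0, -0.0, 0.001]
ft_force: [-0.5, 0.5, -1.9]
gripper_width: 0.234
grasp_force: 59.4
```

```bash
python3 - <<'E'
from h import *
o=monitor.get_obs();W=get_calibration("wrist");im=read_camera("wrist");np.savez("w3.npz",**W)
print(o["position"],o["ft_force"]);cv2.imwrite("raw3.png",im)
c=im[190:430,200:440]
c=(255*np.clip(c/140.,0,1)**.6).astype('uint8')
c=cv2.resize(c,None,fx=2.5,fy=2.5,interpolation=cv2.INTER_CUBIC)
for k in range(0,240,20):
    cv2.line(c,(0,int(k*2.5)),(8,int(k*2.5)),(0,0,255),1)
    cv2.line(c,(int(k*2.5),0),(int(k*2.5),8),(0,0,255),1)
cv2.imwrite("pics/w3c.png",c)
E
```

```text
[487.73165783 -56.48590608  59.35874222] [-0.48541278  0.48414154 -1.93608428]
```

View pics/w3c.png

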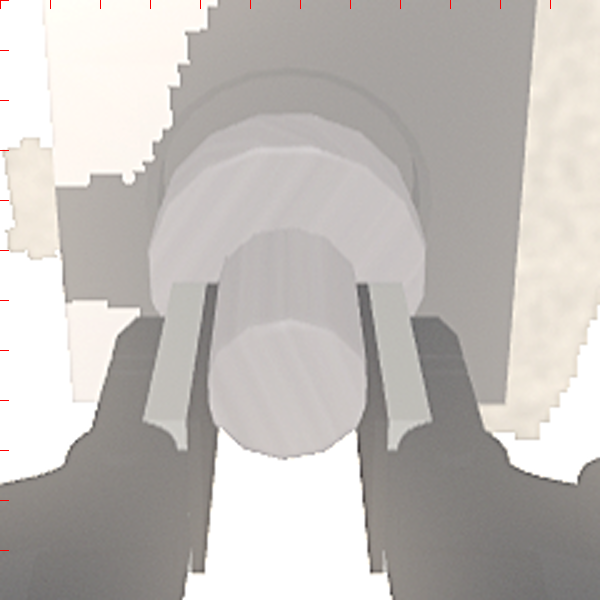

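The block now hovers over the pocket. The pocket rim's far edge is at row 217, the base's underside far edge at row 235, and both are centred near columns 315 to 318. I'll fit again at near-equal depth.

```bash
cat > fit3.py <<'E'
from h import *
W=dict(np.load("w3.npz"));o=monitor.get_obs();p=o["position"];r=R.from_quat(o["eef_rot"])
A=np.linspace(0,2*np.pi,360)
def slotres(q):
    t=R.from_euler('z',q[2]).as_matrix()[:2,:2]
    def pr(x,y): return proj(W,[[*(t@[x,y]+q[:2]),24.]])[0]
    C=proj(W,np.c_[q[0]+24*np.cos(A),q[1]+24*np.sin(A),24+0*A])
    bl,br=pr(42,-42),pr(42,42); fl,fr=pr(-42,-42),pr(-42,42)
    at=lambda a,b,row:a[0]+(b[0]-a[0])*(row-a[1])/(b[1]-a[1])
    return [*(bl-[229.2,350.8]),*(br-[402.8,351.6]),at(bl,fl,190)-218,at(br,fr,190)-414,C[:,1].min()-217.2,(C[:,0].min()-264)*.5,(C[:,0].max()-372)*.5]
s=least_squares(slotres,[483,-56,-.06]);print('slot',s.x.round(3),np.round(s.fun,1))
def circ(q,rad,h):
    return proj(W,p+r.apply(np.c_[q[0]+rad*np.cos(A),q[1]+rad*np.sin(A),q[2]-h+0*A]))
def res(q):
    b=circ(q,22,16);u=circ(q,22,0);k=circ(q,10.8,48)
    return [b[:,0].min()-259.6,b[:,0].max()-370.2,b[:,1].min()-248.4,u[:,1].min()-235.2,k[:,1].max()-373,k[:,1].min()-318]
for z in(22.4,24,26):
    f=least_squares(lambda q:res([*q,z]),[4,0]);c=p+r.apply([*f.x,z]);print(z,f.x.round(2),'block world',c.round(2),'need dx,dy',(s.x[:2]-c[:2]).round(2),np.round(f.fun,1))
    d=r.inv().apply([*(s.x[:2]-c[:2]),0]);print('   tool',d.round(2))
E
python3 fit3.py
```

```text
slot [ 4.82766e+02 -5.52050e+01 -6.10000e-02] [ 0.5 -1.2 -0.4 -1.9 -0.3  1.   2.4 -0.3 -1.4]
22.4 [5.69 0.46] block world [482.74 -55.83  37.55] need dx,dy [0.03 0.62] [-1.3  1.3 -0.9 -1.3  2.9 -0.7]
   tool [ 0.01  0.62 -0.  ]
24 [4.87 0.46] block world [483.56 -55.88  35.96] need dx,dy [-0.8   0.67] [-0.7  0.7 -0.3 -0.7  1.9 -0.9]
   tool [ 0.84  0.62 -0.  ]
26 [3.84 0.47] block world [484.6  -55.94  33.96] need dx,dy [-1.83  0.73] [ 0.  -0.   0.4  0.2  0.8 -1.2]
   tool [ 1.87  0.62 -0.01]
```

Call:
arm_command --moves '[{"slide": [0.08, 0.06, 0.4], "rot": [0, 0, 0], "grip": 0}, {"slide": [0.08, 0.06, 0.8], "rot": [0, 0, 0], "grip": 0}, {"slide": [0.08, 0.06, 1.0], "rot": [0, 0, 0], "grip": 0}, {"slide": [0.08, 0.06, 1.2], "rot": [0, 0, 0], "grip": 0}, {"slide": [0.08, 0.06, 1.4], "rot": [0, 0, 0], "grip": 0}]'

```text
clock: 6.55
position: [486.5, -55.7, 44.3]
eef_rot: [0.031, 1.0, 0.0, 0.0]
ft_force: [-0.5, 0.0, -2.6]
gripper_width: 0.234
grasp_force: 59.4
```

Call:
arm_command --moves '[{"slide": [0, 0, 0.2], "rot": [0, 0, 0], "grip": 0}, {"slide": [0, 0, 0.4], "rot": [0, 0, 0], "grip": 0}, {"slide": [0, 0, 0.6], "rot": [0, 0, 0], "grip": 0}, {"slide": [0, 0, 0.6], "rot": [0, 0, 0], "grip": 0}]'

```text
clock: 7.05
position: [486.5, -55.7, 38.3]
eef_rot: [0.031, 1.0, 0.0, 0.0]
ft_force: [0.1, -0.1, -2.6]
gripper_width: 0.237
grasp_force: 59.4
```

Call:
arm_command --moves '[{"slide": [0, 0, 0.1], "rot": [0, 0, 0], "grip": 0}, {"slide": [0, 0, 0.2], "rot": [0, 0, 0], "grip": 0}, {"slide": [0, 0, 0.3], "rot": [0, 0, 0], "grip": 0}, {"slide": [0, 0, 0.3], "rot": [0, 0, 0], "grip": 0}]'

```text
clock: 7.55
position: [486.5, -55.7, 35.4]
eef_rot: [0.031, 1.0, 0.0, 0.0]
ft_force: [0.4, 0.9, -2.1]
gripper_width: 0.238
grasp_force: 59.4
```

Call:
arm_command --moves '[{"slide": [0, 0, 0.1], "rot": [0, 0, 0], "grip": 0}, {"slide": [0, 0, 0.1], "rot": [0, 0, 0], "grip": 0}]'

```text
clock: 7.8
position: [486.6, -55.7, 34.6]
eef_rot: [0.031, 1.0, -0.0, 0.0]
ft_force: [-0.8, -0.2, -2.3]
gripper_width: 0.236
grasp_force: 59.7
```

Call:
arm_command --moves '[{"slide": [0, 0, 0.1], "rot": [0, 0, 0], "grip": 0}, {"slide": [0, 0, 0.15], "rot": [0, 0, 0], "grip": 0}, {"slide": [0, 0, 0.15], "rot": [0, 0, 0], "grip": 0}]'

```text
clock: 8.18
position: [486.7, -55.7, 34.5]
eef_rot: [0.031, 1.0, -0.0, 0.001]
ft_force: [-3.0, 0.9, 6.3]
gripper_width: 0.235
grasp_force: 60.3
```

On the floor: the TCP is at 34.5 and the force has turned upwards. I'll release and go up.

Call:
arm_command --moves '[{"slide": [0, 0, 0], "rot": [0, 0, 0], "grip": 0.3}, {"slide": [0, 0, 0], "rot": [0, 0, 0], "grip": 0.7}, {"slide": [0, 0, 0], "rot": [0, 0, 0], "grip": 1}, {"slide": [0, 0, 0], "rot": [0, 0, 0], "grip": 1}, {"slide": [0, 0, 0], "rot": [0, 0, 0], "grip": 1}, {"slide": [0, 0, -3], "rot": [0, 0, 0], "grip": 1}, {"slide": [0, 0, -9], "rot": [0, 0, 0], "grip": 1}, {"slide": [0, 0, -15], "rot": [0, 0, 0], "grip": 1}, {"slide": [0, 0, -21], "rot": [0, 0, 0], "grip": 1}, {"slide": [0, 0, -25], "rot": [0, 0, 0], "grip": 1}, {"slide": [0, 0, -25], "rot": [0, 0, 0], "grip": 1}, {"slide": [0, 0, -25], "rot": [0, 0, 0], "grip": 1}]'

```text
clock: 9.68
position: [486.3, -55.7, 282.2]
eef_rot: [0.031, 1.0, 0.0, -0.0]
ft_force: [-0.1, 0.2, -0.7]
gripper_width: 1.003
grasp_force: 0.0
```

```bash
python3 - <<'E'
from h import *
o=monitor.get_obs();W=get_calibration("wrist");im=read_camera("wrist");np.savez("w4.npz",**W)
print(o["position"],o["gripper_width"])
v=im.copy()
for q in proj(W,[[470.95,-181.2,76+114],[470.95,-181.2,76]]): print('handle pred',q)
c=np.clip(v*1.4,0,255).astype('uint8');cv2.imwrite("pics/w4.png",c);cv2.imwrite("raw4.png",im)
E
```

```text
[486.32140541 -55.68364621 282.24238918] 1.0026478294263068
handle pred [ 95.71184159 226.8195662 ]
handle pred [162.06296583 185.15314046]
```

View pics/w4.png

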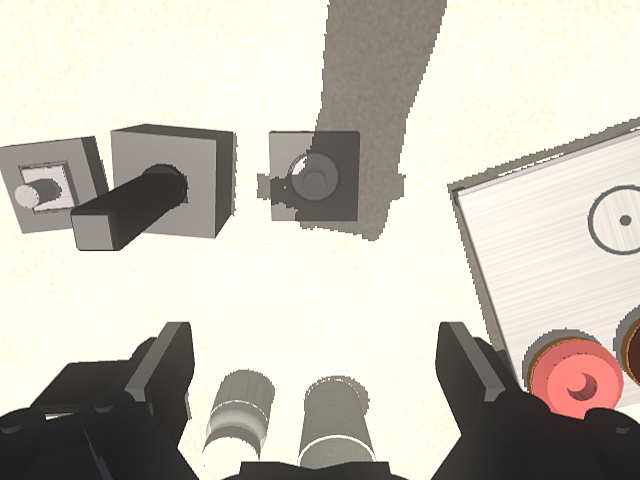

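The block is seated in its pocket at (315,178) with the ring and dot clear. The handle top is centred near (94,232).

```bash
python3 - <<'E'
from h import *
W=dict(np.load("w4.npz"));T=get_calibration("top")
print(ray_plane(W,(94.5,232.5),196)); 
print('corners',[ray_plane(W,c,196)[:2].round(1) for c in((73,215),(112,216.5),(117,250),(77,249))])
print('top', ray_plane(T,(410.4,330.4),197))
rs=shelf_R();m=np.array([532.6,223.4,52.4])
# dot seen now
n=rs.as_matrix()[:,2];print(proj(W,[m]))
c=np.array([470.5,-181.6])
plan([*c,240],level(-.15),'above');plan([*c,149],level(-.15),'grasp')
E
```

```text
[ 472.52989321 -179.32349087  196.        ]
corners [array([ 461.6, -189. ]), array([ 463.8, -167.4]), array([ 483.8, -168.8]), array([ 481.8, -191.6])]
top [ 470.78880658 -180.15198788  197.        ]
[[623.33822581 219.66914385]]
above slide [  0.75 -12.68   4.13] rot [ 0.03 -0.12  5.09]
grasp slide [  0.73 -12.68  13.23] rot [ 0.03 -0.12  5.09]
```

Call:
arm_command --moves '[{"slide": [0.65, -12.6, 4.1], "rot": [0, -0.1, 5.1], "grip": 1}, {"slide": [0.65, -12.6, 4.1], "rot": [0, -0.1, 5.1], "grip": 1}, {"slide": [0.65, -12.6, 4.1], "rot": [0, -0.1, 5.1], "grip": 1}, {"slide": [0.65, -12.6, 4.1], "rot": [0, -0.1, 5.1], "grip": 1}, {"slide": [0.65, -12.6, 4.1], "rot": [0, -0.1, 5.1], "grip": 1}]'

```text
clock: 10.35
position: [472.3, -179.9, 242.0]
eef_rot: [0.074, 0.997, 0.0, 0.001]
ft_force: [-0.7, 0.1, -0.3]
gripper_width: 0.997
grasp_force: 0.0
```

```bash
python3 - <<'E'
from h import *
o=monitor.get_obs();W=get_calibration("wrist");im=read_camera("wrist");np.savez("w5.npz",**W)
print(o["position"])
v=np.clip(im*1.6,0,255).astype('uint8')
t=R.from_euler('z',-.15)
L=np.array([[-13,-13,0],[-13,13,0],[13,13,0],[13,-13,0]])+0.
for h,col in((196,(0,255,0)),):
    q=proj(W,t.apply(L)+[471.3,-180.5,h]);cv2.polylines(v,[q.round().astype(int)],True,col,1);print(q.round(0))
plan([471.3,-180.5,149],level(-.15))
cv2.imwrite("pics/w5.png",v[150:480])
E
```

```text
[ 472.32339472 -179.90245026  241.98758089]
[[285. 244.]
 [340. 244.]
 [339. 294.]
 [286. 294.]]
 slide [ 0.14 -0.09  9.33] rot [0.03 0.16 0.09]
```

View pics/w5.png

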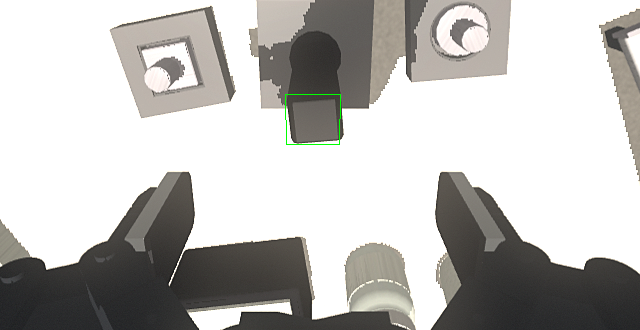

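The view shows the handle top centred at about (315,269), turned about 5° from the tool. I'll turn to match, descend and grip.

Call:
arm_command --moves '[{"slide": [0.1, 0.05, 3], "rot": [0, 0.1, -4.5], "grip": 1}, {"slide": [0.1, 0.05, 7], "rot": [0, 0.1, -4.5], "grip": 1}, {"slide": [0.1, 0.05, 9.3], "rot": [0, 0.1, -4.5], "grip": 1}, {"slide": [0.1, 0.05, 9.3], "rot": [0, 0.1, -4.5], "grip": 0.6}, {"slide": [0.1, 0.05, 9.3], "rot": [0, 0.1, -4.5], "grip": 0.4}, {"slide": [0.1, 0.05, 9.3], "rot": [0, 0.1, -4.5], "grip": 0.2}, {"slide": [0.1, 0.05, 9.3], "rot": [0, 0.1, -4.5], "grip": 0}, {"slide": [0.1, 0.05, 9.3], "rot": [0, 0.1, -4.5], "grip": 0}, {"slide": [0.1, 0.05, 9.3], "rot": [0, 0.1, -4.5], "grip": 0}, {"slide": [0.1, 0.05, 9.3], "rot": [0, 0.1, -4.5], "grip": 0}, {"slide": [0.1, 0.05, 9.3], "rot": [0, 0.1, -4.5], "grip": 0}, {"slide": [0.1, 0.05, 9.3], "rot": [0, 0.1, -4.5], "grip": 0}]' --grip_force 70

```text
clock: 11.9
position: [472.8, -180.4, 150.9]
eef_rot: [0.036, 0.999, -0.0, 0.002]
ft_force: [1.3, 2.1, 6.2]
gripper_width: 0.298
grasp_force: 69.0
```

Call:
arm_command --moves '[{"slide": [0, 0, -2], "rot": [0, 0, 0], "grip": 0}, {"slide": [0, 0, -6], "rot": [0, 0, 0], "grip": 0}, {"slide": [0, 0, -11], "rot": [0, 0, 0], "grip": 0}, {"slide": [0, 0, -15], "rot": [0, 0, 0], "grip": 0}, {"slide": [0, 0, -15], "rot": [0, 0, 0], "grip": 0}, {"slide": [0, 0, -15], "rot": [0, 0, 0], "grip": 0}]'

```text
clock: 12.65
position: [471.2, -180.6, 297.8]
eef_rot: [0.036, 0.999, 0.0, -0.0]
ft_force: [-0.0, -0.4, -1.6]
gripper_width: 0.299
grasp_force: 68.9
```

```bash
python3 - <<'E'
from h import *
o=monitor.get_obs();print(o["position"],o["ft_force"])
rs=shelf_R();n=rs.as_matrix()[:,2];m=np.array([533,224,52.5])
plan(m+(145+60)*n,rs*FLIP,'60 above the dot')
E
```

```text
[ 471.18129807 -180.57608174  297.79958949] [-0.01818838 -0.39854506 -1.6173324 ]
60 above the dot slide [ 1.72 38.96  4.74] rot [ -2.62 -14.9  -20.11]
```

Call:
arm_command --moves '[{"slide": [0.6, 5, 0], "rot": [0, -3, -4], "grip": 0}, {"slide": [1.0, 10, 0], "rot": [-1, -6, -8], "grip": 0}, {"slide": [1.7, 15, 0], "rot": [-2, -9, -12], "grip": 0}, {"slide": [1.7, 20, 0], "rot": [-2.6, -12, -16], "grip": 0}, {"slide": [1.7, 25, 0], "rot": [-2.6, -14.9, -20.1], "grip": 0}, {"slide": [1.7, 30, 1], "rot": [-2.6, -14.9, -20.1], "grip": 0}, {"slide": [1.7, 35, 2], "rot": [-2.6, -14.9, -20.1], "grip": 0}, {"slide": [1.7, 39, 4], "rot": [-2.6, -14.9, -20.1], "grip": 0}, {"slide": [1.7, 39, 4.7], "rot": [-2.6, -14.9, -20.1], "grip": 0}, {"slide": [1.7, 39, 4.7], "rot": [-2.6, -14.9, -20.1], "grip": 0}, {"slide": [1.7, 39, 4.7], "rot": [-2.6, -14.9, -20.1], "grip": 0}, {"slide": [1.7, 39, 4.7], "rot": [-2.6, -14.9, -20.1], "grip": 0}]'

```text
clock: 14.15
position: [483.0, 208.8, 252.8]
eef_rot: [-0.138, 0.982, 0.018, 0.131]
ft_force: [0.7, -0.4, -1.4]
gripper_width: 0.295
grasp_force: 69.6
```

```bash
python3 - <<'E'
from h import *
rs=shelf_R();n=rs.as_matrix()[:,2];m=np.array([533,224,52.5])
o=monitor.get_obs();W=get_calibration("wrist");im=read_camera("wrist");np.savez("w6.npz",**W);cv2.imwrite("raw6.png",im)
p=o["position"];r=R.from_quat(o["eef_rot"]);print(p,o["ft_force"],o["clock"]);plan(m+(145+60)*n,rs*FLIP)
print('ring',ring_fit(im,W,np.array([531.5,221.8,52.1]),rs))
print('foot pred',proj(W,[p+r.apply([0,0,145])]),'dot',proj(W,[m]))
v=np.clip(im*1.5,0,255).astype('uint8')
A=np.linspace(0,6.28,60)
for q in proj(W,[p+r.apply([8*np.cos(a),8*np.sin(a),145]) for a in A]): cv2.circle(v,tuple(q.round().astype(int)),0,(0,0,255),-1)
for q in proj(W,[m+rs.apply([32*np.cos(a),32*np.sin(a),0]) for a in A]): cv2.circle(v,tuple(q.round().astype(int)),0,(0,255,0),-1)
cv2.imwrite("v6.png",v)
E
```

```text
[482.9937864  208.81200706 252.82921012] [ 0.70710305 -0.41180918 -1.36042925] 14.15
 slide [0.15 0.06 0.21] rot [-0.09  0.17 -0.07]
ring (array([2.13116472, 1.62509054]), np.float64(32.00352077678766), 97, np.float64(0.15820931590458898))
foot pred [[314.78998865 214.30516436]] dot [[316.0096334  191.56212115]]
```

Call:
arm_command --moves '[{"slide": [0.15, 0.05, 2], "rot": [-0.1, 0.2, -0.1], "grip": 0}, {"slide": [0.15, 0.05, 4], "rot": [-0.1, 0.2, -0.1], "grip": 0}, {"slide": [0.15, 0.05, 5.2], "rot": [-0.1, 0.2, -0.1], "grip": 0}, {"slide": [0.15, 0.05, 5.2], "rot": [-0.1, 0.2, -0.1], "grip": 0}, {"slide": [0.15, 0.05, 5.2], "rot": [-0.1, 0.2, -0.1], "grip": 0}, {"slide": [0.15, 0.05, 5.2], "rot": [-0.1, 0.2, -0.1], "grip": 0}]'

```text
clock: 14.95
position: [494.5, 213.7, 202.6]
eef_rot: [-0.14, 0.982, 0.018, 0.129]
ft_force: [0.1, 0.7, -1.8]
gripper_width: 0.298
grasp_force: 69.5
```

```bash
python3 - <<'E'
from h import *
rs=shelf_R();n=rs.as_matrix()[:,2];m=np.array([533,223.95,52.6])
o=monitor.get_obs();W=get_calibration("wrist");im=read_camera("wrist");sc=read_camera("scene");np.savez("w7.npz",**W);cv2.imwrite("raw7.png",im);cv2.imwrite("s7.png",sc)
p=o["position"];r=R.from_quat(o["eef_rot"]);print(p,o["ft_force"],o["clock"]);plan(m+(145+8)*n,rs*FLIP)
print('ring',ring_fit(im,W,m,rs))
foot=p+r.apply([0,0,145]);print('foot in mark frame',rs.inv().apply(foot-m).round(2),'foot px',proj(W,[foot]),'dot',proj(W,[m]))
S=get_calibration("scene");print('scene foot',proj(S,[foot]),'dot',proj(S,[m]))
def crop(im,u,v,w,h,f):
    u0,v0=int(u-w/2),int(v-h/2);c=im[v0:v0+h,u0:u0+w];c=(255*np.clip(c/160.,0,1)**.6).astype('uint8')
    c=cv2.resize(c,None,fx=f,fy=f,interpolation=cv2.INTER_CUBIC)
    for k in range(0,h,10): cv2.line(c,(0,k*f),(6,k*f),(0,0,255),1)
    for k in range(0,w,10): cv2.line(c,(k*f,0),(k*f,6),(0,0,255),1)
    print('origin',u0,v0,f);return c
a=crop(im,316,200,130,150,4);q=proj(S,[m])[0];b=crop(sc,q[0],q[1]-15,50,100,6)
b=b[:600];cv2.imwrite("pics/f.png",np.hstack([a,b[:,:280]]))
E
```

```text
[494.47719148 213.71374512 202.61060398] [ 0.10285531  0.66228486 -1.84179125] 14.95
 slide [ 0.02 -0.09  0.21] rot [ 0.04 -0.02  0.12]
ring (array([ 0.2398712 , -0.00298481]), np.float64(32.042629955553956), 91, np.float64(0.13410966815846592))
foot in mark frame [ 0.32  0.95 10.21] foot px [[314.76977241 214.37010698]] dot [[313.43284304 210.03427249]]
scene foot [[405.90097509 173.64698775]] dot [[405.78851085 177.96526658]]
origin 251 125 4
origin 380 112 6
```

View pics/f.png

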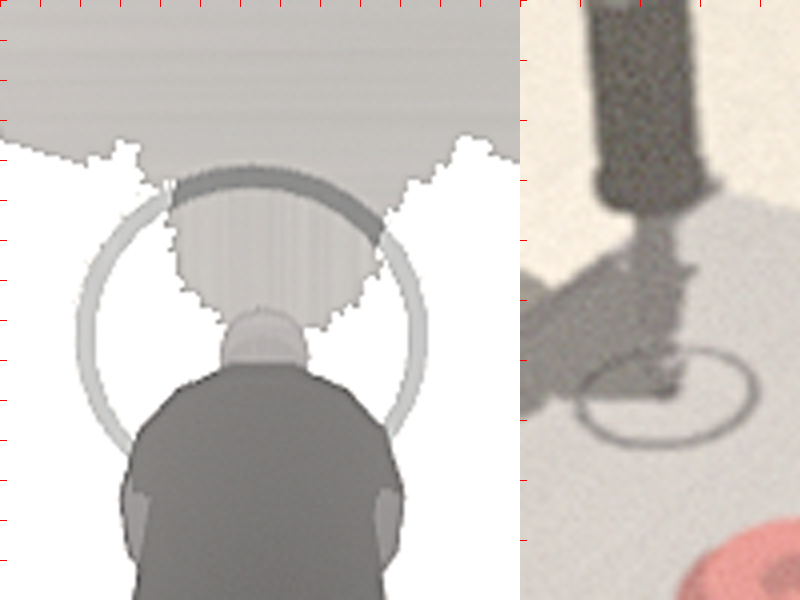

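The last crop shows the foot at columns 222 to 308 of the crop (centre px 317.2, near rim at row 202) and the ring centre at px about 313.7. The foot therefore sits about 2.5 mm to +y. I'll work out the x error.

```bash
python3 - <<'E'
from h import *
W=dict(np.load("w7.npz"))
o=monitor.get_obs();p=o["position"];r=R.from_quat(o["eef_rot"]);A=np.linspace(0,6.28,200)
im=cv2.imread("raw7.png");g=cv2.cvtColor(im,cv2.COLOR_BGR2GRAY)
print(g[196:214,316],g[196:214,318]); print(g[212,300:336])
for L in(143,145,147):
  for dx in(-2,0,2):
    c=proj(W,[p+r.apply([dx+8*np.cos(a),1.6+8*np.sin(a),L]) for a in A]);print(L,dx,c[:,1].min().round(1),c[:,0].min().round(1),c[:,0].max().round(1))
k=proj(W,[p+r.apply([19*np.cos(a),1.6+19*np.sin(a),145-78]) for a in A]);print('collar',k[:,1].min().round(1),k[:,0].min().round(1),k[:,0].max().round(1))
E
```

```text
[104 104 105 104 105 100  90  94  99  99  95  94  91  87  87  86  87  87] [100 101 101 101 102 100  90  90  99  99  96  94  94  90  88  88  88  88]
[220 222 224 225 230 194  74  91  92  88  86  88  87  87  91  87  87  87
  88  87  87  88  85  85  90  92  91  82 154 230 220 221 216 221 225 226]
143 -2 206.5 305.6 328.6
143 0 203.7 305.6 328.6
143 2 200.8 305.6 328.6
145 -2 205.7 305.6 328.5
145 0 202.9 305.6 328.5
145 2 200.1 305.6 328.5
147 -2 205.0 305.7 328.4
147 0 202.2 305.7 328.4
147 2 199.4 305.7 328.5
collar 220.3 281.9 354.0
```

Call:
arm_command --moves '[{"slide": [-0.07, -0.23, 0], "rot": [0, 0, 0.1], "grip": 0}, {"slide": [-0.07, -0.23, 0.3], "rot": [0, 0, 0.1], "grip": 0}, {"slide": [-0.07, -0.23, 0.6], "rot": [0, 0, 0.1], "grip": 0}, {"slide": [-0.07, -0.23, 0.6], "rot": [0, 0, 0.1], "grip": 0}, {"slide": [-0.07, -0.23, 0.6], "rot": [0, 0, 0.1], "grip": 0}]'

```text
clock: 15.68
position: [496.6, 212.0, 195.6]
eef_rot: [-0.139, 0.982, 0.018, 0.128]
ft_force: [0.5, -0.6, -1.5]
gripper_width: 0.296
grasp_force: 69.6
```

```bash
cat >> h.py <<'E'
def state(k=6):
    rs=shelf_R();n=rs.as_matrix()[:,2];m=np.array([533,223.95,52.6]);fs=[]
    for _ in range(k): read_camera("top");o=monitor.get_obs();fs.append(n@o["ft_force"])
    r=R.from_quat(o["eef_rot"]);print('clock',o["clock"],'Fn',np.mean(fs).round(2),np.std(fs).round(2),'foot',rs.inv().apply(o["position"]+r.apply([0,0,145])-m).round(2),'tilt err',np.degrees(np.arccos(np.clip(-(r.as_matrix()[:,2]@n),-1,1))).round(2),o["grasp_force"])
E
python3 -c "
from h import *
state()"
```

```text
clock 15.975 Fn -1.47 0.64 foot [-0.01 -1.33  3.3 ] tilt err 0.11 69.56181764602661
```

```bash
python3 - <<'E'
from h import *
rs=shelf_R();m=np.array([533,223.95,52.6]);A=np.linspace(0,6.28,200)
o=monitor.get_obs();W=get_calibration("wrist");im=read_camera("wrist");p=o["position"];r=R.from_quat(o["eef_rot"])
print(ring_fit(im,W,m,rs));g=cv2.cvtColor(im,cv2.COLOR_BGR2GRAY)
print(g[196:208,315],g[196:208,317],g[212,300:336])
c=proj(W,[p+r.apply([8*np.cos(a),1.4+8*np.sin(a),145]) for a in A]);print(c[:,1].min(),c[:,0].min(),c[:,0].max(),rs.inv().apply(p+r.apply([0,0,145])-m))
E
```

```text
(array([ 0.21457054, -0.00950991]), np.float64(32.05996526005129), 91, np.float64(0.12024933468880405))
[103 102 103 103 105  88  80  89  99 100  97  94] [104 105 104 104 105  97  87  90  97  98  96  93] [224 225 223 223 235 208  77  94  92  88  86  88  88  87  90  87  88  87
  87  87  87  86  86  86  88  93  94  87 138 211 209  79  82 235 226 221]
203.25691650815958 305.3733717075813 328.2611750435392 [-0.00575535 -1.32935781  3.30218436]
```

Call:
arm_command --moves '[{"slide": [-0.16, 0, 0], "rot": [0, 0, 0], "grip": 0}, {"slide": [-0.16, 0, 0.1], "rot": [0, 0, 0], "grip": 0}, {"slide": [-0.16, 0, 0.1], "rot": [0, 0, 0], "grip": 0}, {"slide": [-0.16, 0, 0.1], "rot": [0, 0, 0], "grip": 0}]'

```text
clock: 16.52
position: [498.4, 212.5, 195.2]
eef_rot: [-0.139, 0.982, 0.018, 0.128]
ft_force: [-0.5, -0.3, -1.6]
gripper_width: 0.299
grasp_force: 69.6
```

```bash
python3 -c "
from h import *
state(30)"
```

```text
clock 18.025 Fn -1.19 0.62 foot [ 1.48 -1.35  2.18] tilt err 0.12 69.5613169670105
```

Call:
arm_command --moves '[{"slide": [0, 0, 0.1], "rot": [0, 0, 0], "grip": 0}, {"slide": [0, 0, 0.2], "rot": [0, 0, 0], "grip": 0}, {"slide": [0, 0, 0.3], "rot": [0, 0, 0], "grip": 0}, {"slide": [0, 0, 0.3], "rot": [0, 0, 0], "grip": 0}]'

```text
clock: 18.52
position: [499.2, 212.7, 192.4]
eef_rot: [-0.139, 0.982, 0.018, 0.128]
ft_force: [-0.9, -0.0, 0.2]
gripper_width: 0.296
grasp_force: 69.6
```

```bash
python3 -c "
from h import *
state(20)"
```

```text
clock 19.525 Fn 0.39 0.64 foot [ 1.45 -1.32 -0.83] tilt err 0.13 69.63307857513428
```

Call:
arm_command --moves '[{"slide": [0, 0, 0.1], "rot": [0, 0, 0], "grip": 0}, {"slide": [0, 0, 0.2], "rot": [0, 0, 0], "grip": 0}, {"slide": [0, 0, 0.3], "rot": [0, 0, 0], "grip": 0}, {"slide": [0, 0, 0.3], "rot": [0, 0, 0], "grip": 0}]'

```text
clock: 20.02
position: [500.0, 212.9, 189.5]
eef_rot: [-0.139, 0.982, 0.018, 0.128]
ft_force: [-0.5, -0.2, 1.6]
gripper_width: 0.295
grasp_force: 69.8
```

```bash
python3 - <<'E'
from h import *
state(30)
rs=shelf_R();m=np.array([533,223.95,52.6]);A=np.linspace(0,6.28,200)
o=monitor.get_obs();W=get_calibration("wrist");im=read_camera("wrist");p=o["position"];r=R.from_quat(o["eef_rot"])
print(ring_fit(im,W,m,rs));g=cv2.cvtColor(im,cv2.COLOR_BGR2GRAY)
print(g[196:212,315],g[196:212,317],g[212,300:336])
c=proj(W,[m+rs.apply([.2+8*np.cos(a),8*np.sin(a),0]) for a in A]);print('ideal',c[:,1].min(),c[:,0].min(),c[:,0].max())
E
```

```text
clock 21.525 Fn 1.57 0.53 foot [ 1.51 -1.31 -3.8 ] tilt err 0.12 69.77086901664734
(array([0.23800944, 0.0232041 ]), np.float64(32.064059370624946), 90, np.float64(0.15319427113118067))
[104 104 104 104 105 105 105  94  85  99 102  96  92  89  89  89] [105 105 105 104 105 105 103  92  91  99  99  95  92  89  88  88] [ 90  96  99 102 107 104  89  97  93  88  87  88  88  88  91  88  87  88
  88  88  86  87  87  86  88  93  96  89  99 107 107 107 103 102 100  98]
ideal 202.7805874679663 305.13843990767674 328.33900809076476
```

The force is about 2.8 N, travel is about 3.5 to 4 mm, and the foot rim matches the ideal position on the dot. I'll nudge a little and hand in.

Call:
arm_command --moves '[{"slide": [0, 0, 0.02], "rot": [0, 0, 0], "grip": 0}, {"slide": [0, 0, 0.02], "rot": [0, 0, 0], "grip": 0}, {"slide": [0, 0, 0.02], "rot": [0, 0, 0], "grip": 0}]'

```text
clock: 21.95
position: [500.0, 212.9, 189.2]
eef_rot: [-0.139, 0.982, 0.018, 0.128]
ft_force: [-1.7, 0.4, 1.1]
gripper_width: 0.297
grasp_force: 69.8
```

```bash
python3 -c "
from h import *
state(20)
print(env.job_done())"
```

```text
clock 22.95 Fn 1.59 0.49 foot [ 1.45 -1.34 -4.02] tilt err 0.13 69.78130459785461
the job is handed in; nothing more can be done
None
```

The round block is back in its pocket and released, and I handed the job in at about 23 s with the probe held square on the dot, its foot pressed in about 4 mm at roughly 2.8 N; no verdict was returned.

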